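Load and lock the board test fixture

TASK

Get the circuit-board test fixture on the bench ready for a test: push its carrier tray, with the board in it, fully home along its rails, then push the clear lid down until it is fully shut, and then slide the latch bolt all the way across the lid. Do it all by pushing with the fingertips: do not lift the tray or let the board come out of its pocket, and leave the other things on the bench where they are.

Things in the scene. Friction and masses are not known exactly. Their poses are not given: they have to be found in the camera images.
- fixture_deck (a point): Centre of the flat black deck of the test fixture: a fixed grey box with a black top, 212 mm deep (x) by 170 mm wide (y), deck 50 mm above the bench. The point's axes are the fixture's ('fixture frame'): x from its front (robot side) to its back, y to its left, z up. It stands turned by up to 0.35 rad about z.
- carrier_front (a point): Centre of the front face of the carrier tray's aluminium front panel (87 mm wide, 26 mm high, 8 mm thick), 13 mm above the deck. The tray (140 mm long, 0.3 kg) lies loose on the deck between two low rails and slides to fixture +x with 1 to 3 N; fully home, against its rear stop, this point is at x = -0.066, y = 0 of the fixture frame; it starts 25 to 45 mm before that. The panel's front is free down to the deck.
- carrier_pocket (a point): Centre of the carrier's board pocket, where the board's centre belongs (an open pocket 132 x 63 mm with walls 6 mm high).
- board_centre (a point): Centre of the bare green circuit board (60 x 130 mm, plate 2 mm thick, with a gold pin header along one long edge, 50 g) that lies loose in the carrier's pocket. Its long side lies along fixture x. It travels with the tray; it is not to be lifted.
- lid (a joint): Hinge of the lid in rad: 0 = fully shut (level), grows as it opens up and back, to 1.6; starts at 1.2 to 1.5. Stiff friction hinge, no spring: it stays where it is left and needs about 1 to 5 N at its front bar to move. Two guide pins under it enter holes in the carrier; if the carrier is not home they land on it and the lid cannot shut.
- lid_hinge (a point): Middle of the lid's hinge axis, along the back of the fixture: at x = 0.094, y = 0, 22 mm above the deck in the fixture frame. The axis is parallel to fixture y.
- lid_press (a point): Centre of the outer face of the lid's front bar, the place to push: 137 mm from the hinge axis along the lid, 6 mm out from its mid-plane, 28 mm above the deck when shut. Its z axis is the face's outward normal: up when shut, to the back when open (away from the robot). Bar 125 mm wide, 22 mm deep, 12 mm thick; the lid ends 11 mm beyond the point; its clear window is 2 mm below the bar's face.
- latch (a joint): Slide of the latch bolt in m: 0 to 0.003 at the start (withdrawn), 0.020 = all the way across the lid's front bar. It moves to fixture +x with about 2 N of friction, stays where it is left; no spring. If the lid is not fully shut the bolt runs against the lid's front bar.
- latch_knob (a point): Centre of the upright black knob on the latch bolt, 14 mm across, 42 to 58 mm above the deck (point at 50 mm), at the fixture's right front corner (x = -0.074, y = -0.061 of the fixture frame at joint 0). Below it a guide block, 44 x 28 mm, top 40 mm above the deck, from x = -0.105 to -0.061. The knob is pushed from the front to fixture +x.
- spare_board: a second bare green board with a gold header, 60 x 130 x 12 mm, lying on the bench left of the fixture; origin at the centre of its underside. Not part of the job.
- multimeter_1: hand multimeter, 150 x 79 x 41 mm, on the bench left of the fixture; origin at the centre of its underside. Not part of the job.
- cutter: blue-handled flush cutter, 118 x 44 x 11 mm, on the bench left and in front of the fixture; origin at the centre of its underside. Not part of the job.
- driver: red precision screwdriver, 144 mm long, 19 mm thick, on the bench close along the fixture's right side; origin at the centre of its underside. Not part of the job.
- tweezers_1: steel tweezers, 122 mm long, 9 mm high, on the bench before the right front corner of the fixture; origin at the centre of its underside. Not part of the job.

How it is judged:
By the outcome, as a careful person would: the job done as asked, in the order asked, and still so for the second after the job is handed in, with the robot touching nothing.
It also fails if it takes over 64 s, if anything falls off the work surface, if the arm or the gripper's body presses on something with over 40 N, if the wrist force passes 120 N, or if a joint passes its speed limit or range.

ROBOT

A 7-joint arm with a two-finger parallel gripper is mounted at the origin on a cart in front of the work surface, level with it; the furniture and walls round the work are solid. World frame = base frame: x ahead of the robot, y to its left, z up, the work surface at z = 0. Lengths are in m, angles in rad, forces in N, time in s.
With the tool pointing down it reaches from about 0.425 to 0.875 m from the base axis. Payload 4.7 kg.
Tool frame: the origin (TCP) lies midway between the tips of the shut fingers; the grasp point (between the pads) lies 19 mm behind it (pinch_z is the distance from the TCP to the grasp point, in m); z points along the fingers, y is the line along which they close (so a half turn about z gives the same grasp; the last joint's range is limited). The gripper opens to 85 mm and grips with 20 to 120 N. Pads are 22 mm wide; open, the fingers measure 114 mm over their backs; the gripper's body (76 mm by 85 mm) begins 54 mm behind the grasp point. The pads swing forward as they close: fully open they stand 13 mm farther back than shut.
Start: joints at [-1.125, 0.321, -0.07, 1.45, 0.023, 1.371, -0.057], TCP at [0.272, 0.59, 0.231] pointing down, gripper open.
Joint ranges: [-2.86, 2.86], [-0.3, 2.09], [-1.38, 1.24], [0.06, 2.45], [-1.56, 4.7], [0.09, 2.05], [-2.69, 2.69]. Speed limits (rad/s): [2.57, 2.57, 3.14, 3.14, 3.14, 3.14, 3.14].

INTERFACE

Orientations are given as a rotation vector (axis times angle).
In Python, from cell import * gives the robot as it stands.
- The arm moves only by the tool send_rows, never from a script. Its argument "series" is a list of rows, each a list of 5 numbers: the opening, from -1 (shut) to 1 (fully open), so that 0 is half open, then the shift along the world's x, y, z in units of 40 mm (1.0 is 40 mm), then the turn about the world's z in units of 30 degrees (1.0 is 30 degrees). In form: [[grip, tx, ty, tz, spin], ...]. A call has 1 to 8 rows; each row shifts and turns the commanded pose from where the row before left it; what a row does not reach is not made up. A row lasts 1/10 s, in which the tool goes at most 50 mm and 8.59 degrees, less where a joint would pass 70% of its speed; a pose out of reach is approached as far as the arm can. A call with a number of a shift or a turn outside -1 to 1 is refused whole. A call with a gripper value outside its range is refused whole. The fingers move at their own pace and stop on an object; the grip force is fixed at half the most. Time passes only in rows, so rows that do not move let the fingers close. It gives the time, the measured TCP pose, the force, the opening and the grip force at its end, in the units of the state.
- observe(): the state, without advancing time (a new reading comes with each control period).
- get_image(name): name is "scene" or "side" or "wrist"; returns a dict with "pixels" (480x640x3 uint8, red, green, blue), "fx", "fy", "cx", "cy" (pixels), "D" ([k1, k2, p1, p2, k3] as OpenCV has them; the pictures are not rectified), "rvec" (rotation vector, rad) and "tvec" (3), from world to camera coordinates, as OpenCV has them. Camera axes: x right, y down, z forward; pixel columns grow to the right and rows downward; lengths in m; the calibration is good to about 2 mm. A picture is of the moment at which its call begins. There is no depth.
- sign_off(): hands the job in; it is judged then, once.
The state is a dict: "t": time; "joint_pos": joint angles; "joint_vel": joint speeds; "effort": joint torques, N m; "position": TCP position; "tcp_rot": TCP orientation; "wrist_force": force on the tool from outside, world axes, zero at the start; "ft_torque": the same for the moment, N m; "grip_width": finger opening in m; "finger_force": force on a finger pad.
Only numpy, scipy, OpenCV 4.12 (cv2) and the standard library are available. Lean on these libraries where they do the work, as an engineer would, in place of code of your own. Each camera call takes 0.05 s, during which the arm holds its last target. There are 200 camera calls.

## Working session

There is one attempt and no reset: what is moved stays moved. The work goes in short steps, Python scripts to look and compute and a tool call to move; the robot and the scene stay as the last step left them, time stands still between calls to the robot, and variables do not carry over. Pictures are saved under pics/ and viewed, at most 10 in all, crops included, and the job is handed in when it is done.

Besides the shell and the picture viewer there is one more tool, called after ">>>" as name(argument=value, ...) on one line, values as JSON. send_rows: Moves the arm, as the interface text tells. Its arguments: {"type":"object","properties":{"series":{"type":"array","items":{"type":"array","items":{"type":"number","minimum":-1,"maximum":1}}}},"required":["series"]}

```bash
ls; mkdir -p pics; python3 - <<'E'
from cell import *
import cv2
for n in ["scene","side"]:
    d=get_image(n); cv2.imwrite(f"pics/{n}0.png",d["pixels"][:,:,::-1])
    print(n,d["fx"],d["cx"],d["D"],d["rvec"],d["tvec"])
s=observe();print(s["t"],s["position"],s["tcp_rot"],s["wrist_force"],s["grip_width"])
E
```

```text
pics
scene 472.52594360764226 327.6881440540351 [-0.06868639  0.          0.          0.          0.        ] [ 1.14156218 -1.9455504   1.24241338] [0.45501329 0.2357457  0.53880662]
side 563.4889584605396 324.458655197186 [-0.10844518  0.          0.          0.          0.        ] [ 2.13331733 -0.29795253  0.17574258] [-0.5013987   0.24355687  0.62601735]
0.1 [0.27184774 0.58985829 0.23028392] [-6.72924081e-01 -3.06835676e+00  2.83159755e-03] [-0.66509301 -0.45133944 -1.1300639 ] 0.08534341606558522
```

View pics/scene0.png

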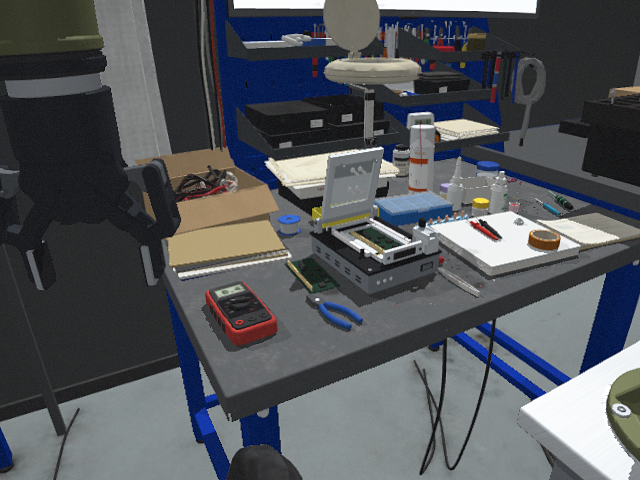

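View pics/side0.png

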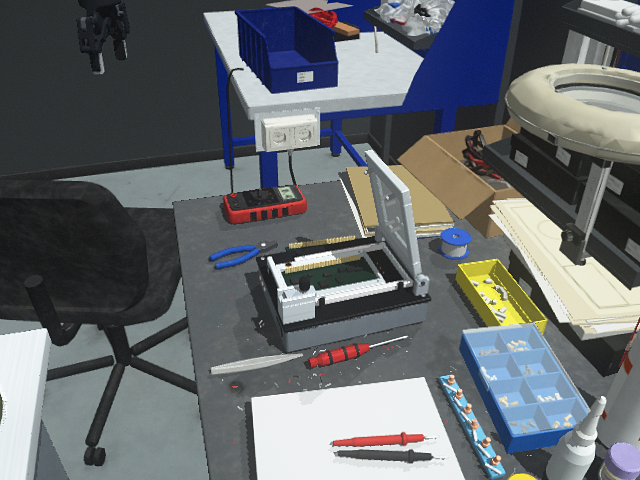

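The scene view shows the fixture near (375,245) with the open lid at (350,190). In the side view it is at (340,290), with the knob at about (305,286). I'll zoom in on both to pick points.

```bash
python3 - <<'E'
import cv2
a=cv2.imread("pics/scene0.png")[140:305,290:460]; b=cv2.imread("pics/side0.png")[140:360,230:450]
cv2.imwrite("pics/zs.png",cv2.resize(a,None,fx=3.6,fy=3.6,interpolation=cv2.INTER_CUBIC))
cv2.imwrite("pics/zd.png",cv2.resize(b,None,fx=2.7,fy=2.7,interpolation=cv2.INTER_CUBIC))
E
```

```text
(no output)
```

View pics/zs.png

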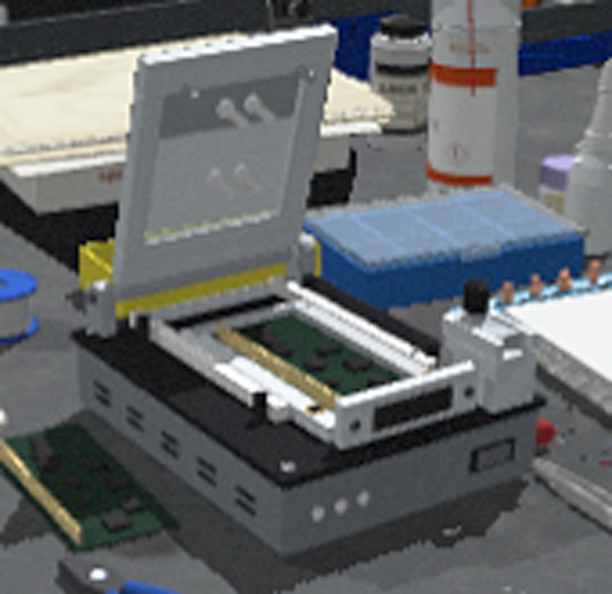

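View pics/zd.png

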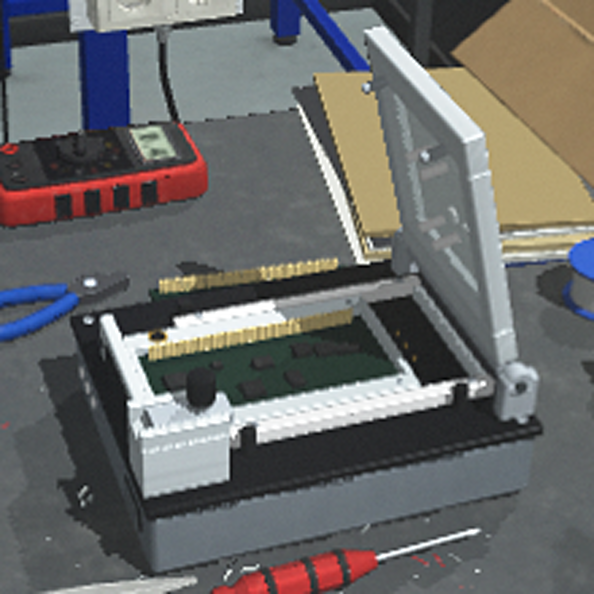

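Deck corners in the scene zoom: front-left (280,482), front-right (547,402), back-left (78,335). In the side zoom: front-right (150,517), front-left (75,317), back-right (543,428). The lid's free edge runs (138,55)-(337,28) in the scene zoom and (368,30)-(478,140) in the side zoom.

```bash
cat > h.py <<'E'
from cell import *
import cv2, numpy as np
from scipy.optimize import least_squares
def ray(d,uv):
    K=np.array([[d["fx"],0,d["cx"]],[0,d["fy"],d["cy"]],[0,0,1]])
    p=cv2.undistortPoints(np.array([[uv]],float),K,np.array(d["D"]))[0,0]
    R=cv2.Rodrigues(np.array(d["rvec"],float))[0]; t=np.array(d["tvec"])
    return -R.T@t, R.T@np.array([p[0],p[1],1])
def plane(d,uv,z):
    c,r=ray(d,uv); return c+r*(z-c[2])/r[2]
def tri(d1,a,d2,b):
    c1,r1=ray(d1,a);c2,r2=ray(d2,b)
    s=np.linalg.lstsq(np.c_[r1,-r2],c2-c1,rcond=None)[0]
    p,q=c1+s[0]*r1,c2+s[1]*r2
    return (p+q)/2,np.linalg.norm(p-q)
E
python3 - <<'E'
from h import *
S=get_image("scene");D=get_image("side")
zs=lambda u,v:(290+u/3.6-.5,140+v/3.6-.5)
zd=lambda u,v:(230+u/2.7-.5,140+v/2.7-.5)
c={'S':[((280,482),(-.106,.085)),((547,402),(-.106,-.085)),((78,335),(.106,.085))],
   'D':[((150,517),(-.106,-.085)),((75,317),(-.106,.085)),((543,428),(.106,-.085))]}
W=[];F=[]
for p,f in c['S']: W.append(plane(S,zs(*p),.05)[:2]);F.append(f)
for p,f in c['D']: W.append(plane(D,zd(*p),.05)[:2]);F.append(f)
W=np.array(W);F=np.array(F)
rot=lambda a:np.array([[np.cos(a),-np.sin(a)],[np.sin(a),np.cos(a)]])
r=least_squares(lambda q:(F@rot(q[2]).T+q[:2]-W).ravel(),[.6,0,0])
q=r.x;print("pose",q);print((r.fun.reshape(-1,2)*1e3).round(1))
tof=lambda P:np.r_[rot(q[2]).T@(P[:2]-q[:2]),P[2]-.05].round(4)
for n,a,b in [("knobtop",(476,285),(203,374)),("knobbase",(475,312),(203,405)),("lidL",(138,57),(368,30)),("lidR",(337,28),(478,140)),("panTL",(338,405),(106,317)),("panTR",(474,363),(133,400))]:
    P,e=tri(S,zs(*a),D,zd(*b));print(n,P.round(4),tof(P),round(e,4))
for n,a in [("panBL",(335,450)),("panBR",(477,398))]:print(n,tof(plane(S,zs(*a),.05)))
for n,a in [("panTL",(338,405)),("panTR",(474,363))]:print(n,tof(plane(S,zs(*a),.076)))
print("yaw deg",np.degrees(q[2]))
for n,f in [("home",(-.066,0)),("knob",(-.074,-.061)),("hinge",(.094,0))]:print(n,rot(q[2])@f+q[:2])
E
```

```text
pose [0.57194116 0.10233621 0.03619044]
[[-1.8 -2.3]
 [ 2.  -4.6]
 [ 7.8  0.4]
 [-3.   2.9]
 [-4.9  2.8]
 [-0.2  0.9]]
knobtop [0.5059 0.0394 0.1069] [-0.0683 -0.0605  0.0569] 0.001
knobbase [0.5059 0.0378 0.0905] [-0.0683 -0.0621  0.0405] 0.001
lidL [0.6306 0.1686 0.2148] [0.061  0.0641 0.1648] 0.0042
lidR [0.637  0.04   0.2146] [ 0.0628 -0.0646  0.1646] 0.0002
panTL [0.4792 0.1432 0.074 ] [-0.0912  0.0442  0.024 ] 0.0004
panTR [0.4761 0.0625 0.0796] [-0.0973 -0.0363  0.0296] 0.001
panBL [-0.0919  0.0455 -0.    ]
panBR [-0.0847 -0.0525 -0.    ]
panTL [-0.0941  0.0466  0.026 ]
panTR [-0.0924 -0.0414  0.026 ]
yaw deg 2.073559499650638
home [0.50598438 0.09994816]
knob [0.50019675 0.03869865]
hinge [0.66587961 0.10573737]
```

>>> send_rows(series=[[-1,0.3,-0.8,0.25,0.06],[-1,0.3,-0.8,0.25,0.06],[-1,0.3,-0.8,0.25,0.06],[-1,0.3,-0.8,0.25,0.06],[-1,0.3,-0.8,0.25,0.06],[-1,0.3,-0.8,0.25,0.06],[-1,0.3,-0.8,0.25,0.06],[-1,0.3,-0.8,0.25,0.06]])

```text
t: 1.0
position: [0.3683, 0.3328, 0.3117]
tcp_rot: [0.281, 3.129, 0.0]
wrist_force: [0.8, -0.1, 0.3]
grip_width: -0.0004
finger_force: 0.0
```

>>> send_rows(series=[[-1,0.3,-0.8,0,0.06],[-1,0.3,-0.8,0,0.06],[-1,0.3,-0.8,0,0.06],[-1,0.3,-0.8,0,0.06],[-1,0.3,-0.8,0,0.06],[-1,0.3,-0.8,0,0.06],[-1,0.2,-0.6,0,0.06],[-1,0,0,0,0]])

```text
t: 1.8
position: [0.4492, 0.114, 0.3115]
tcp_rot: [-0.052, 3.14, -0.001]
wrist_force: [-0.5, 0.3, -0.0]
grip_width: 0.0001
finger_force: 0.0
```

```bash
python3 - <<'E'
from h import *
d=get_image("wrist"); cv2.imwrite("pics/w1.png",d["pixels"][:,:,::-1])
s=observe();R=cv2.Rodrigues(np.array(s["tcp_rot"]))[0]
print(s["t"],s["position"],R[:,1],s["wrist_force"])
E
```

```text
1.85 [0.44842112 0.1166262  0.31144092] [-3.53916162e-02  9.99373382e-01  5.26814824e-04] [0.2421189  0.43297654 0.31148449]
```

View pics/w1.png

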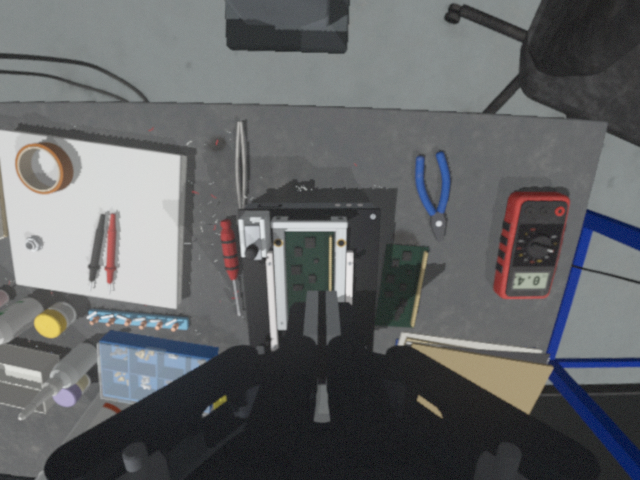

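The wrist view shows the fixture front. The deck's front edge runs from about (238,209) to (380,208), with the tray panel at (275-347, 225). I'll zoom in.

```bash
python3 - <<'E'
import cv2
cv2.imwrite("pics/zw.png",cv2.resize(cv2.imread("pics/w1.png")[195:305,230:390],None,fx=5,fy=5,interpolation=cv2.INTER_CUBIC))
E
```

```text
(no output)
```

View pics/zw.png

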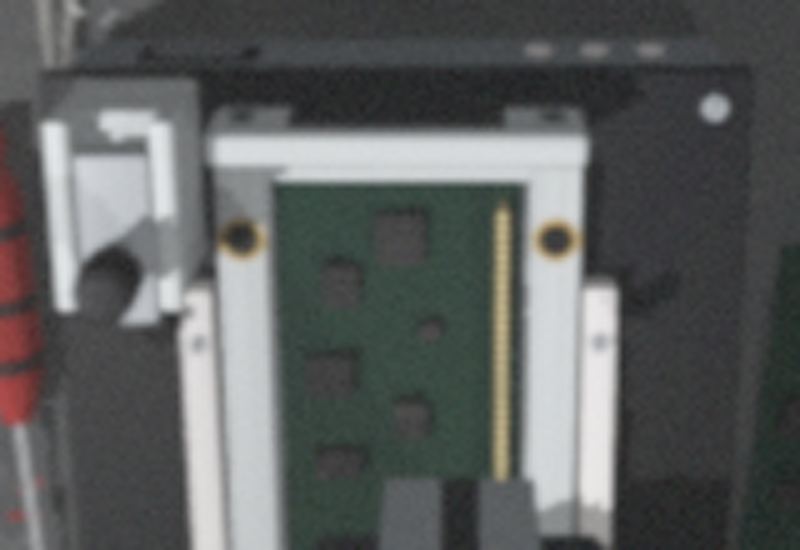

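Front deck corners in the zoom are (750,67) and (40,72). The panel's top front edge runs (212,135)-(588,132), and the rails' outer edges are at (180,315) and (618,285).

```bash
python3 - <<'E'
from h import *
d=get_image("wrist")
z=lambda u,v:(230+u/5-.4,195+v/5-.4)
for n,a,h in [("FL",(750,67),.05),("FR",(40,72),.05),("Ledge",(737,480),.05),("panTL",(588,132),.076),("panTR",(212,135),.076),("knobtop",(105,280),.108),("holeL",(555,238),.07),("holeR",(240,238),.07),("tipL",(538,478),.31),("tipR",(383,478),.31)]:
    print(n,plane(d,z(*a),h).round(4))
E
```

```text
FL [0.4649 0.1868 0.05  ]
FR [0.4719 0.0187 0.05  ]
Ledge [0.5736 0.1931 0.05  ]
panTL [0.4748 0.1471 0.076 ]
panTR [0.4784 0.063  0.076 ]
knobtop [0.5016 0.0444 0.108 ]
holeL [0.5023 0.1415 0.07  ]
holeR [0.5049 0.0684 0.07  ]
tipL [0.441  0.1241 0.31  ]
tipR [0.4415 0.11   0.31  ]
```

>>> send_rows(series=[[-1,0,-0.15,-0.8,0],[-1,0,-0.15,-0.8,0.01],[-1,0,0,-0.8,0],[-1,0,0,-0.8,0],[-1,0,0,-0.8,0],[-1,0,0,-0.8,0],[-1,0,0,-0.8,0],[-1,0,0,-0.6,0]])

```text
t: 2.7
position: [0.4466, 0.1077, 0.0613]
tcp_rot: [0.074, -3.139, 0.0]
wrist_force: [0.2, 0.2, -1.2]
grip_width: -0.0003
finger_force: 0.0
```

>>> send_rows(series=[[-1,0,0,0,0],[-1,0,0,0,0]])

```text
t: 2.9
position: [0.4479, 0.1073, 0.0636]
tcp_rot: [0.073, -3.14, 0.0]
wrist_force: [-0.5, -0.2, 1.3]
grip_width: -0.0001
finger_force: 0.0
```

>>> send_rows(series=[[-1,0.1,0,-0.05,0],[-1,0.1,0,-0.05,0],[-1,0.1,0,0,0],[-1,0.1,0.01,0,0],[-1,0.1,0,0,0],[-1,0.1,0.01,0,0],[-1,0.1,0,0,0],[-1,0.1,0.01,0,0]])

```text
t: 3.7
position: [0.4803, 0.1075, 0.0593]
tcp_rot: [0.07, -3.141, 0.0]
wrist_force: [-1.2, 0.1, 0.4]
grip_width: 0.0001
finger_force: 0.4
```

>>> send_rows(series=[[-1,0.08,0,0,0],[-1,0.08,0,0,0],[-1,0.08,0,0,0]])

```text
t: 4.0
position: [0.4898, 0.1075, 0.0593]
tcp_rot: [0.07, -3.141, -0.0]
wrist_force: [-0.9, 0.2, 0.5]
grip_width: -0.0
finger_force: 0.4
```

>>> send_rows(series=[[-1,0.05,0,0,0],[-1,0.05,0,0,0]])

```text
t: 4.2
position: [0.4938, 0.1075, 0.0593]
tcp_rot: [0.07, -3.141, -0.0]
wrist_force: [-0.4, 0.2, 0.5]
grip_width: 0.0001
finger_force: 0.4
```

>>> send_rows(series=[[-1,0.05,0,0,0],[-1,0.05,0,0,0]])

```text
t: 4.4
position: [0.4968, 0.1074, 0.0591]
tcp_rot: [0.07, -3.139, 0.0]
wrist_force: [-4.9, -1.4, 2.3]
grip_width: 0.0002
finger_force: 2.7
```

>>> send_rows(series=[[-1,0.05,0,0,0],[-1,0,0,0,0]])

```text
t: 4.6
position: [0.4969, 0.107, 0.0585]
tcp_rot: [0.07, -3.134, 0.002]
wrist_force: [-6.4, -1.0, 3.5]
grip_width: 0.0001
finger_force: 3.6
```

>>> send_rows(series=[[-1,0.05,0,0,0],[-1,0,0,0,0]])

```text
t: 4.8
position: [0.497, 0.1069, 0.058]
tcp_rot: [0.07, -3.13, 0.002]
wrist_force: [-11.9, -1.2, 4.7]
grip_width: -0.0002
finger_force: 5.6
```

>>> send_rows(series=[[-1,-0.3,0,0.02,0],[-1,-0.4,0,0,0],[-1,0,0,0.6,0],[-1,0,0,0.8,0],[-1,0,0,0.8,0],[-1,0,0,0.8,0],[-1,0,0,0.8,0],[-1,0,0,0.8,0]])

```text
t: 5.6
position: [0.474, 0.1076, 0.246]
tcp_rot: [-0.07, 3.138, 0.002]
wrist_force: [0.4, 0.1, 0.7]
grip_width: 0.0002
finger_force: 0.0
```

```bash
python3 - <<'E'
from h import *
S=get_image("scene");D=get_image("side")
for a,b in [((370,70),(575,95)),((327,70),(508,80)),((370,140),(580,235))]:print(tri(S,a,D,b))
s=observe();print(s["t"],s["position"],s["wrist_force"])
cv2.imwrite("pics/c2.png",np.hstack([cv2.resize(S["pixels"][140:305,290:460],(400,388)),cv2.resize(D["pixels"][140:360,230:450],(388,388))])[:,:,::-1])
E
```

```text
(array([ 0.79632406, -0.02990146,  0.34948659]), np.float64(0.003342113092921269))
(array([0.78463799, 0.08178212, 0.34373795]), np.float64(0.02170285105129632))
(array([ 0.83217366, -0.05886615,  0.17915009]), np.float64(0.00026550825458216364))
5.7 [0.47665828 0.10832699 0.24936057] [ 1.24670888  0.24315427 -0.52391136]
```

View pics/c2.png

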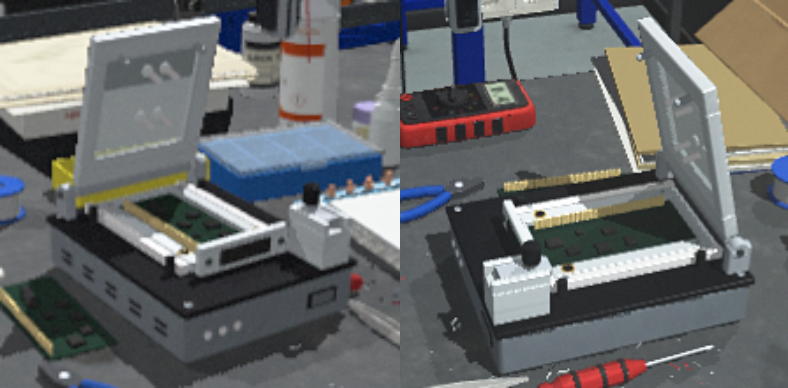

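The tray is home and the board is in its pocket: the panel is now level with the guide block. The lamp ring is near (0.79, -0.03, 0.35), so I'll cross a little left of centre, low over the lid.

>>> send_rows(series=[[-1,0,0.3,0.5,0],[-1,0.7,0.3,0,0],[-1,0.7,0,0,0],[-1,0.7,0,0,0],[-1,0.7,0,0,0],[-1,0.7,0,0,0],[-1,0.7,0,0,0],[-1,0.7,0,0,0]])

```text
t: 6.5
position: [0.6709, 0.1316, 0.2635]
tcp_rot: [-0.07, 3.14, -0.0]
wrist_force: [0.3, 0.9, 1.1]
grip_width: -0.0
finger_force: 0.0
```

>>> send_rows(series=[[-1,0.1,0,0,0],[-1,0,0,0,0]])

```text
t: 6.7
position: [0.6738, 0.1312, 0.2629]
tcp_rot: [0.069, -3.14, 0.001]
wrist_force: [-0.5, 0.0, -0.2]
grip_width: -0.0
finger_force: 0.0
```

>>> send_rows(series=[[-1,0,0,-0.5,0],[-1,0,0,-0.5,0],[-1,0,0,-0.5,0],[-1,0,0,0,0]])

```text
t: 7.1
position: [0.6708, 0.1317, 0.2012]
tcp_rot: [0.071, -3.135, 0.001]
wrist_force: [-0.2, -0.3, -0.4]
grip_width: 0.0001
finger_force: 0.0
```

```bash
python3 - <<'E'
import numpy as np
hx,hz=.574+.094-.001,.072
pr=None
for t in np.linspace(1.3,0,27):
    c,s=np.cos(t),np.sin(t)
    p=np.array([hx-.137*c+.006*s+.011, hz+.137*s+.006*c])
    print(round(t,2),p.round(4),None if pr is None else ((p-pr)/.04).round(2)); pr=p
E
```

```text
1.3 [0.6471 0.2056] None
1.25 [0.6405 0.2039] [-0.17 -0.04]
1.2 [0.6339 0.2019] [-0.16 -0.05]
1.15 [0.6275 0.1995] [-0.16 -0.06]
1.1 [0.6212 0.1968] [-0.16 -0.07]
1.05 [0.615  0.1938] [-0.15 -0.07]
1.0 [0.609  0.1905] [-0.15 -0.08]
0.95 [0.6032 0.1869] [-0.15 -0.09]
0.9 [0.5975 0.183 ] [-0.14 -0.1 ]
0.85 [0.5921 0.1789] [-0.14 -0.1 ]
0.8 [0.5869 0.1745] [-0.13 -0.11]
0.75 [0.5818 0.1698] [-0.13 -0.12]
0.7 [0.5771 0.1648] [-0.12 -0.12]
0.65 [0.5726 0.1597] [-0.11 -0.13]
0.6 [0.5683 0.1543] [-0.11 -0.13]
0.55 [0.5643 0.1487] [-0.1  -0.14]
0.5 [0.5606 0.1429] [-0.09 -0.14]
0.45 [0.5572 0.137 ] [-0.08 -0.15]
0.4 [0.5542 0.1309] [-0.08 -0.15]
0.35 [0.5514 0.1246] [-0.07 -0.16]
0.3 [0.5489 0.1182] [-0.06 -0.16]
0.25 [0.5467 0.1117] [-0.05 -0.16]
0.2 [0.5449 0.1051] [-0.05 -0.17]
0.15 [0.5434 0.0984] [-0.04 -0.17]
0.1 [0.5423 0.0916] [-0.03 -0.17]
0.05 [0.5415 0.0848] [-0.02 -0.17]
0.0 [0.541 0.078] [-0.01 -0.17]
```

>>> send_rows(series=[[-1,-0.2,0,0,0],[-1,-0.2,0,0,0],[-1,-0.2,0,0,0],[-1,-0.17,0,0,0],[-1,-0.16,0,-0.03,0],[-1,-0.16,0,-0.06,0]])

```text
t: 7.7
position: [0.6301, 0.1313, 0.2014]
tcp_rot: [-0.07, 3.139, 0.0]
wrist_force: [0.9, -0.3, 1.6]
grip_width: 0.0002
finger_force: 1.1
```

>>> send_rows(series=[[-1,-0.16,0,-0.07,0],[-1,-0.15,0,-0.07,0],[-1,-0.15,0,-0.08,0],[-1,-0.15,0,-0.09,0]])

```text
t: 8.1
position: [0.6051, 0.1314, 0.1878]
tcp_rot: [0.07, -3.141, 0.0]
wrist_force: [1.4, -1.5, 2.3]
grip_width: -0.0
finger_force: 0.9
```

>>> send_rows(series=[[-1,-0.15,0,-0.1,0],[-1,-0.14,0,-0.1,0],[-1,-0.13,0,-0.11,0],[-1,-0.13,0,-0.12,0],[-1,-0.12,0,-0.12,0],[-1,-0.12,0,-0.13,0]])

```text
t: 8.7
position: [0.5736, 0.1316, 0.1605]
tcp_rot: [0.07, -3.141, -0.0]
wrist_force: [0.9, 0.2, 1.4]
grip_width: -0.0001
finger_force: 0.8
```

>>> send_rows(series=[[-1,-0.12,0,-0.13,0],[-1,-0.11,0,-0.14,0],[-1,-0.1,0,-0.14,0],[-1,-0.1,0,-0.15,0],[-1,-0.09,0,-0.15,0],[-1,-0.08,0,-0.16,0]])

```text
t: 9.3
position: [0.5498, 0.1317, 0.1257]
tcp_rot: [-0.07, 3.141, 0.0]
wrist_force: [0.4, 0.0, 0.9]
grip_width: 0.0001
finger_force: 0.6
```

>>> send_rows(series=[[-1,-0.08,0,-0.16,0],[-1,-0.07,0,-0.16,0],[-1,-0.06,0,-0.16,0],[-1,-0.06,0,-0.16,0],[-1,-0.05,0,-0.16,0]])

```text
t: 9.8
position: [0.537, 0.1316, 0.0936]
tcp_rot: [0.07, -3.141, -0.0]
wrist_force: [0.3, 1.3, 0.9]
grip_width: -0.0002
finger_force: 0.5
```

>>> send_rows(series=[[-1,-0.03,0,-0.15,0],[-1,0,0,-0.1,0],[-1,0,0,-0.05,0]])

```text
t: 10.1
position: [0.5353, 0.1315, 0.0814]
tcp_rot: [0.07, -3.139, 0.0]
wrist_force: [-1.0, 0.1, 1.1]
grip_width: -0.0001
finger_force: 0.5
```

>>> send_rows(series=[[-1,0,0,-0.05,0],[-1,0,0,0,0]])

```text
t: 10.3
position: [0.5359, 0.1315, 0.0798]
tcp_rot: [0.07, -3.14, 0.0]
wrist_force: [-0.6, 0.1, -0.4]
grip_width: -0.0001
finger_force: 0.0
```

>>> send_rows(series=[[-1,-0.05,0,-0.05,0],[-1,-0.05,0,0,0]])

```text
t: 10.5
position: [0.5322, 0.1315, 0.0782]
tcp_rot: [-0.07, 3.14, 0.0]
wrist_force: [0.1, -0.5, 0.7]
grip_width: -0.0001
finger_force: 0.2
```

>>> send_rows(series=[[-1,0,0,-0.05,0],[-1,0,0,-0.05,0],[-1,0,0,0,0]])

```text
t: 10.8
position: [0.532, 0.1316, 0.0778]
tcp_rot: [0.07, -3.14, -0.002]
wrist_force: [-10.1, -2.8, 24.0]
grip_width: -0.0001
finger_force: 12.2
```

>>> send_rows(series=[[-1,0,0,-0.05,0],[-1,0,0,-0.05,0],[-1,0,0,0,0]])

```text
t: 11.1
position: [0.5321, 0.1316, 0.0775]
tcp_rot: [0.069, -3.139, -0.005]
wrist_force: [-19.1, -5.1, 48.4]
grip_width: 0.0002
finger_force: 24.2
```

>>> send_rows(series=[[-1,0,0,0.5,0],[-1,0,0,0.6,0],[-1,0,0,0.6,0],[-1,-0.4,-0.5,0,0],[-1,-0.5,-0.6,0,0],[-1,-0.5,-0.6,0,0],[-1,-0.4,-0.5,0,0],[-1,0,0,0,0]])

```text
t: 11.9
position: [0.458, 0.0407, 0.138]
tcp_rot: [0.064, -3.14, -0.001]
wrist_force: [0.3, 0.4, 0.3]
grip_width: 0.0002
finger_force: 0.0
```

```bash
python3 - <<'E'
from h import *
S=get_image("scene");D=get_image("side")
s=observe();print(s["t"],s["position"],s["wrist_force"])
cv2.imwrite("pics/c3.png",np.hstack([cv2.resize(S["pixels"][190:305,320:460],(400,329)),cv2.resize(D["pixels"][220:360,240:440],(400,329))])[:,:,::-1])
E
```

```text
12.0 [0.46008561 0.04370016 0.13840113] [0.41762909 0.74974244 0.7620295 ]
```

View pics/c3.png

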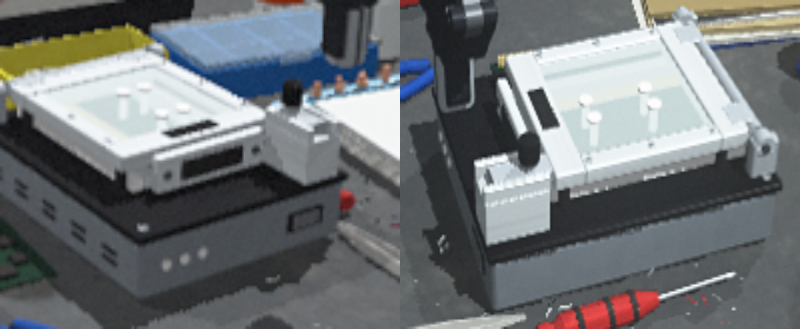

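The lid is shut level on the home tray, and the knob is free at the right front corner. Next I'll lower in front of the knob and push.

>>> send_rows(series=[[-1,0,0,-0.4,0],[-1,0,0,-0.4,0],[-1,0,0,-0.2,0],[-1,0,0,0,0]])

```text
t: 12.4
position: [0.4595, 0.044, 0.0971]
tcp_rot: [0.072, -3.139, 0.001]
wrist_force: [-0.7, -0.0, -0.2]
grip_width: -0.0003
finger_force: 0.0
```

>>> send_rows(series=[[-1,0.1,0,0,0],[-1,0.1,0,0,0],[-1,0.1,0,0,0],[-1,0.1,0,0,0],[-1,0.1,0,0,0],[-1,0.1,0,0,0],[-1,0.1,0,0,0]])

```text
t: 13.1
position: [0.4881, 0.0436, 0.0981]
tcp_rot: [0.07, -3.14, -0.0]
wrist_force: [-1.8, 0.4, 1.3]
grip_width: -0.0006
finger_force: 1.0
```

>>> send_rows(series=[[-1,0.08,0,0,0],[-1,0.08,0,0,0],[-1,0.08,0,0,0]])

```text
t: 13.4
position: [0.4975, 0.0438, 0.098]
tcp_rot: [0.07, -3.14, -0.001]
wrist_force: [-2.1, 1.4, 1.5]
grip_width: 0.0002
finger_force: 1.0
```

>>> send_rows(series=[[-1,0.06,0,0,0],[-1,0.06,0,0,0]])

```text
t: 13.6
position: [0.5024, 0.0439, 0.098]
tcp_rot: [0.071, -3.14, -0.001]
wrist_force: [-2.2, 1.4, -0.3]
grip_width: -0.0
finger_force: 1.0
```

>>> send_rows(series=[[-1,0.05,0,0,0],[-1,0.05,0,0,0],[-1,0,0,0,0]])

```text
t: 13.9
position: [0.5047, 0.0437, 0.0977]
tcp_rot: [0.07, -3.136, -0.0]
wrist_force: [-6.3, 2.1, 3.6]
grip_width: -0.0004
finger_force: 3.3
```

>>> send_rows(series=[[-1,0.05,0,0,0],[-1,0,0,0,0]])

```text
t: 14.1
position: [0.5048, 0.0435, 0.0974]
tcp_rot: [0.07, -3.132, -0.0]
wrist_force: [-11.2, 1.1, 7.3]
grip_width: 0.0003
finger_force: 5.6
```

The bolt stopped hard at TCP x = 0.5048; I predicted 0.5045. I'll back off, lift away and check.

>>> send_rows(series=[[-1,-0.3,0,0,0],[-1,-0.4,0,0,0],[-1,-0.2,0,0.5,0],[-1,0,0,0.8,0],[-1,0,0,0.8,0],[-1,0,0.5,0.8,0],[-1,0,0.5,0.8,0],[-1,0,0,0,0]])

```text
t: 14.9
position: [0.4754, 0.0868, 0.2511]
tcp_rot: [-0.076, 3.13, 0.006]
wrist_force: [0.2, 0.9, -0.1]
grip_width: -0.0001
finger_force: 0.0
```

```bash
python3 - <<'E'
from h import *
S=get_image("scene");D=get_image("side")
s=observe();print(s["t"],s["position"],s["wrist_force"])
cv2.imwrite("pics/c4.png",np.hstack([cv2.resize(S["pixels"][190:305,320:460],(400,329)),cv2.resize(D["pixels"][220:380,200:440],(400,267)).copy() if 0 else cv2.resize(D["pixels"][220:380,200:440],(400,329))])[:,:,::-1])
E
```

```text
15.0 [0.47323529 0.08352964 0.24686693] [ 0.40200297 -0.25831874 -0.2838391 ]
```

View pics/c4.png

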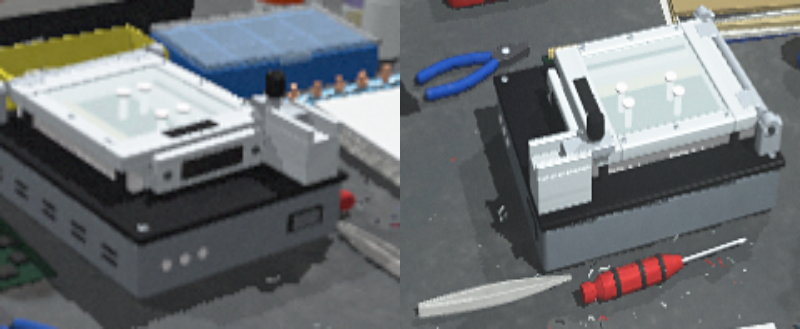

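The bolt now lies across the lid bar (knob at (275,82) left, (595,120) right), the lid is shut, the tray is home and the other items are where they were.

```bash
python3 -c "
from cell import *
print(sign_off())"
```

```text
the job is handed in; nothing more can be done
None
```

The job is handed in at about 15 s: the tray is fully home with the board in its pocket, the lid is shut, the latch bolt is all the way across, and nothing else I could see on the bench was moved.

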